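# Draw two specimen cups from a gravity dispenser

## Task

Slide the white catch tray up to the foot bar of the cup dispenser, its low wall squarely under the middle of the chute's mouth. Then draw the sprung slide gate out by its orange bar as far as its end stop and hold it there until both specimen cups have rolled into the tray. Ease the gate all the way home again without letting it snap shut, and leave the other things on the bench alone.

Things in the scene. Friction and masses are not known exactly. Their poses are not given: they have to be found in the camera images.
- hopper: Specimen cup dispenser, fixed on the bench: clear-walled chute sloping down at 35 deg to its own -x (roughly towards the robot), a higher clear bin with blue rim at the uphill end, blue stand. Origin: on the bench, middle of the front face of the blue foot bar (120 mm wide along y, 22 mm high; that face is the plane x = 0). +x points uphill, z up.
- chute_mouth (a point): Middle of the lower edge of the chute floor, where the cups come out: in the hopper's frame at (-0.025, 0, 0.028) m, so it overhangs the foot bar by 25 mm; underside of the floor 25 mm above the bench; inner width 70 mm.
- bin_front (a point): Middle of the top edge of the bin's front panel, 57 mm uphill of the gate and 145 mm above the chute floor (measured square to it). An upright gripper over the gate's bar would strike the bin: come in leaning 35 deg, square to the chute floor. Guides and bridge (end stop) round the gate reach 88 mm above the chute floor. Highest point of the bin: 256 mm above the bench.
- gate (a joint): Polished steel slide gate that shuts the chute, m: 0 = home, 0.065 = at its end stop. It slides square to the chute floor, along (-0.574, 0, 0.819) in the hopper's frame (35 deg from vertical). A spring draws it home: with its weight about 4 N at home, 9 N at the stop; damping 12 N per m/s. Let go when open, it snaps shut at over 0.4 m/s.
- gate_bar (a point): Middle of the gate's orange grip bar: round, 16 mm thick, 116 mm long along the hopper's y, on a steel stem 6 mm thick, 32 mm wide. Gate home: at (-0.070, 0, 0.145) m in the hopper's frame, 34 mm above the bridge. Moves with the gate; z axis = drawing direction, x axis up the slope. A 5 mm spring rod hangs from the bar 53 mm either side of the middle.
- catch_tray: Loose open white tray, 160 mm along x, 120 mm along y, about 0.35 kg, walls and floor 4 mm; 45 mm high, but the +x wall only 18 mm, to fit under the chute's mouth. Origin: middle of its underside, z up. In place its +x agrees with the hopper's and its +x wall (80 mm from the origin) stands against the foot bar. Starts left or right of the dispenser.
- tray_lug (a point): Grip point on the tray's upright blue lug outside the -x wall, 86 mm from the tray's origin along its -x and 70 mm above the bench; axes as the tray's. The lug is 12 mm thick along x, 50 mm wide along y, its top 90 mm above the bench. The tray is slid on the bench by it.
- cup_red: Specimen cup with red lid, 51 mm diameter, 58 mm long, 30 g; lies across the chute directly behind the gate, ready to roll. Origin: middle of its base; its z axis runs towards the lid.
- cup_red_mid (a point): Middle of the red-lidded cup.
- cup_white: Specimen cup with white lid, same size and mass; lies across the chute uphill of the red one. Origin: middle of its base; its z axis runs towards the lid.
- cup_white_mid (a point): Middle of the white-lidded cup.
- foam_block: Bystander: grey foam tube tray, 155x155x42 mm, on the other side of the dispenser from the catch tray. Origin: middle of its underside.
- tall_bottle: Bystander: white bottle with blue cap, 55 mm diameter, 125 mm tall, left of the dispenser. Origin: middle of its base.
- slide_carton: Bystander: blue box of slides, 84x62x40 mm, right of the dispenser. Origin: middle of its underside.
Not all that is in view belongs to the job. Of the things that look like the catch_tray, the larger one is meant.

How it is judged (in metres and radians):
On the way, in this order (a step that is already met when the one before it is completed fails the run):
1. The tray stands flat under the mouth: its low wall within 17 mm of the foot bar, centred within 20 mm, square within 10 deg, the gate still home (x of catch_tray in the frame of hopper between -0.097 and -0.07 m and y of catch_tray in the frame of hopper between -0.02 and 0.02 m and angle between the x axis of catch_tray and the x axis of hopper, either way round below 0.17 rad and angle between catch_tray's own z axis and vertical below 0.05 rad and value of joint gate below 0.005 m and linear speed of catch_tray below 0.02 m/s), for 0.2 s.
2. The gate is drawn out to its end stop (within 4 mm) and held there (value of joint gate above 0.061 m), for 0.3 s.
At the end, for the whole second after the job is handed in: Both cups lie at rest inside the catch tray, the tray stands flat under the mouth (low wall within 32 mm of the foot bar, centred within 30 mm, square within 14 deg), the gate is home within 4 mm (x of catch_tray in the frame of hopper between -0.112 and -0.07 m and y of catch_tray in the frame of hopper between -0.03 and 0.03 m and angle between the x axis of catch_tray and the x axis of hopper, either way round below 0.25 rad and angle between catch_tray's own z axis and vertical below 0.05 rad and x of cup_red_mid in the frame of catch_tray between -0.076 and 0.076 m and y of cup_red_mid in the frame of catch_tray between -0.056 and 0.056 m and z of cup_red_mid in the frame of catch_tray between 0.01 and 0.06 m and linear speed of each of cup_red, cup_white below 0.03 m/s and x of cup_white_mid in the frame of catch_tray between -0.076 and 0.076 m and y of cup_white_mid in the frame of catch_tray between -0.056 and 0.056 m and z of cup_white_mid in the frame of catch_tray between 0.01 and 0.06 m and value of joint gate below 0.004 m); the robot touches nothing.
It fails at once if The gate snaps shut: it moves home faster than 0.35 m/s (velocity of joint gate below -0.35 m/s).
It fails at once if A bystander (foam tray, bottle, slide box) is moved by more than 25 mm (distance of any of foam_block, tall_bottle, slide_carton from where it was at the start of the episode above 0.025 m).
It also fails if it takes over 59 s, if anything falls off the work surface, if the arm or the gripper's body presses on something with over 40 N, if the wrist force passes 120 N, or if a joint passes its speed limit or range.

## Robot

A 6-joint arm with a two-finger parallel gripper is mounted at the origin on a cart in front of the work surface, level with it; the furniture and walls round the work are solid. World frame = base frame: x ahead of the robot, y to its left, z up, the work surface at z = 0. Lengths are in mm, angles in degrees, forces in N, time in s.
With the tool pointing down it reaches from about 325 to 1000 mm from the base axis. Payload 5.1 kg.
Tool frame: the origin (TCP) lies on the mounting face of the last link; the fingertips stand 173 mm ahead of it and the grasp point (between the pads) lies 155 mm ahead of it; z points along the fingers, y is the line along which they close (so a half turn about z gives the same grasp; the last joint's range is limited). The gripper opens to 85 mm and grips with 20 to 120 N. Pads are 22 mm wide; open, the fingers measure 114 mm over their backs; the gripper's body (76 mm by 85 mm) begins 54 mm behind the grasp point. The pads swing forward as they close: fully open they stand 13 mm farther back than shut.
Start: joints at [-72.628, 7.093, 94.555, -0, 78.352, -4.733], TCP at [244.563, -602.225, 404.722] pointing down, gripper open.
Joint ranges: [-149.61, 149.61], [-58.7, 133.49], [1.44, 155.28], [-77.14, 257.14], [18.33, 153.61], [-166.67, 166.67]. Speed limits (degrees/s): [147.25, 147.25, 180, 180, 180, 180].

## Interface

Orientations are given as [roll, pitch, yaw] about the fixed x, y, z axes, in that order (R = Rz(yaw) Ry(pitch) Rx(roll)).
In Python, from cell import robot gives the robot as it stands. The module is installed in compiled form; this text tells all that it offers.
- The arm moves only by the shell command python3 -m pendant 'ROWS' [FORCE]. ROWS is JSON, a list of rows, each a list of 7 numbers: the shift along the tool's x, y, z in m, then the turn, a rotation vector about the tool's x, y, z in rad, then the finger opening in m, from 0 to 0.0854. In form: [[tx, ty, tz, rx, ry, rz, gripper], ...]. A call has 1 to 20 rows; each row shifts and turns the commanded pose from where the row before left it, along the tool's axes as they then stand; what a row does not reach is not made up. A row lasts 1/10 s, in which the tool goes at most 50 mm and 8.59 degrees, less where a joint would pass 70% of its speed; a pose out of reach is approached as far as the arm can. A call is refused whole if a number of a shift passes 0.05 or a number of a turn 0.15, either way. A call with a gripper value outside its range is refused whole. The fingers move at their own pace and stop on an object; FORCE is the grip in N (left out, the last holds). Time passes only in rows, so rows that do not move let the fingers close. It gives the time, the measured TCP pose, the force, the opening and the grip force at its end, in the units of the state.
- robot.get_obs(): the state, without advancing time (a new reading comes with each control period).
- robot.get_image(name): name is "scene" or "side" or "wrist"; returns the picture (420x560x3 uint8, blue, green, red); there is no depth.
- robot.camera_model(name): a dict with "mtx" (3x3 intrinsics, pixels), "eye" and "attitude" of the camera in the world. Camera axes: x right, y up, looking along -z (the intrinsics and any distortion apply to the point x, -y, -z); pixel columns grow to the right and rows downward; lengths in mm; the calibration is good to about 2 mm. A picture is of the moment at which its call begins: read the wrist's pose just before it. camera_model takes no time and is no camera call; for the wrist camera it gives the pose at the moment of the call.
- robot.job_done(): hands the job in; it is judged then, once.
The state is a dict: "time_s": time; "qpos": joint angles; "joint_velocities": joint speeds; "joint_torque": joint torques, N m; "position": TCP position; "eef_rot": TCP orientation; "ft_force": force on the tool from outside, world axes, zero at the start; "torque": the same for the moment, N m; "gripper_width": finger opening in mm; "grasp_force": force on a finger pad.
Only numpy, scipy, OpenCV 4.12 (cv2) and the standard library are available. Lean on these libraries where they do the work, as an engineer would, in place of code of your own. Each camera call takes 0.05 s, during which the arm holds its last target. There are 200 camera calls.

## Working session

There is one attempt and no reset: what is moved stays moved. The work goes in short steps, Python scripts to look and compute and a shell command to move; the robot and the scene stay as the last step left them, time stands still between calls to the robot, and variables do not carry over. Pictures are saved under pics/ and viewed, at most 10 in all, crops included, and the job is handed in when it is done.

```bash
mkdir -p pics
cat > h.py <<'E'
import numpy as np, cv2
from scipy.spatial.transform import Rotation as R
from cell import robot
def cam(n):
    c=robot.camera_model(n); return c
def ray(c,uv):
    K=np.array(c["mtx"]);d=np.linalg.inv(K)@np.array([uv[0],uv[1],1.0])
    A=att(c); return np.array(c["eye"],float),A@np.array([d[0],-d[1],-d[2]])
def att(c):
    a=np.array(c["attitude"],float)
    return a if a.shape==(3,3) else R.from_euler('xyz',a,degrees=True).as_matrix()
def onz(c,uv,z):
    e,d=ray(c,uv); return e+d*(z-e[2])/d[2]
def proj(c,p):
    q=att(c).T@(np.array(p,float)-np.array(c["eye"])); v=np.array(c["mtx"])@np.array([q[0],-q[1],-q[2]]); return v[:2]/v[2]
E
python3 - <<'E'
from h import *
a=robot.get_image("scene");b=robot.get_image("side")
cv2.imwrite("pics/a.png",a);cv2.imwrite("pics/b.png",b)
for n in("scene","side","wrist"):print(n,robot.camera_model(n))
print(robot.get_obs())
E
```

```text
scene {'mtx': array([[449.84841157,   0.        , 277.89015105],
       [  0.        , 449.84841157, 220.98533483],
       [  0.        ,   0.        ,   1.        ]]), 'eye': array([-235.97049977,  595.80357771,  615.94445395]), 'attitude': array([  63.46700009,    0.91754878, -124.78335142])}
side {'mtx': array([[404.57715945,   0.        , 281.82610719],
       [  0.        , 404.57715945, 212.84661126],
       [  0.        ,   0.        ,   1.        ]]), 'eye': array([  9.3136832 , 855.03096669, 854.4578032 ]), 'attitude': array([  53.22094616,    1.21494026, -146.11065339])}
wrist {'mtx': array([[292.12702753,   0.        , 281.90736469],
       [  0.        , 292.12702753, 211.06059507],
       [  0.        ,   0.        ,   1.        ]]), 'eye': array([ 314.5844145 , -573.39331757,  371.36052416]), 'attitude': array([-17.33942615,   0.09507283, -67.82534069])}
{'time_s': 0.1, 'qpos': array([-7.26273823e+01,  7.12956076e+00,  9.46257043e+01,  7.69774861e-04,
        7.83518462e+01, -4.73480441e+00]), 'joint_velocities': array([ 0.04145242, -0.11512422, -0.11296715,  0.10073186, -0.00308889,
        0.00953507]), 'joint_torque': array([ 1.83283669e-04, -4.24930000e+01, -3.66654253e+01, -1.37308261e-04,
        3.94529634e-03,  1.46738898e-06]), 'position': array([ 244.50807302, -602.01687663,  403.58358725]), 'eef_rot': array([-1.79893316e+02, -9.59243883e-03,  2.21072570e+01]), 'ft_force': array([0.21899068, 0.01688987, 0.59317326]), 'torque': array([-0.01127403, -0.06601637, -0.02381676]), 'grasp_force': 0.0, 'gripper_width': 85.42225548470768}
```

View pics/a.png

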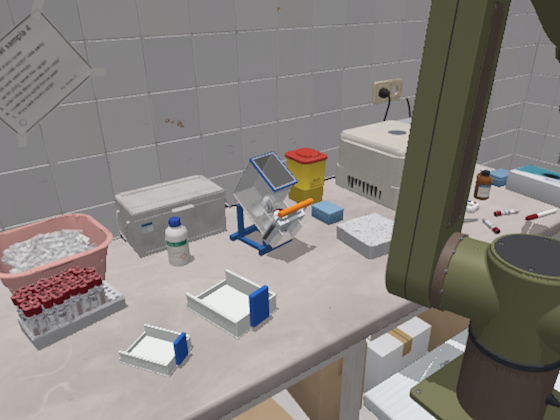

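View pics/b.png

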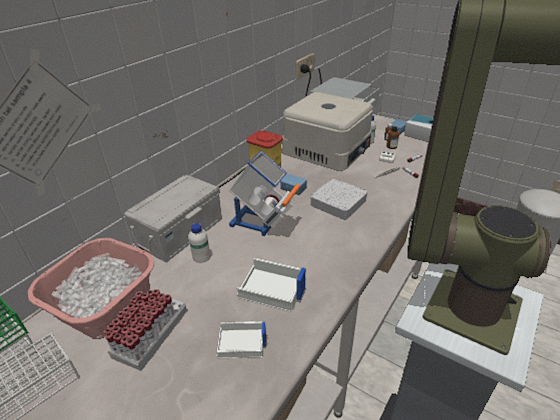

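The tray is left of the dispenser: its lug is at scene (259,306) and side (301,283). The orange bar is at scene (297,209) and side (291,195). The smaller decoy tray is nearer the camera.

```bash
cat >> h.py <<'E'
def blobs(im,kind,amin=25):
    h=cv2.cvtColor(im,cv2.COLOR_BGR2HSV)
    lo,hi={'blue':((105,130,40),(125,255,255)),'orange':((5,170,120),(16,255,255)),'white':((0,0,185),(180,40,255))}[kind]
    m=cv2.inRange(h,lo,hi); n,l,s,c=cv2.connectedComponentsWithStats(m)
    return [(l==i,s[i],c[i]) for i in range(1,n) if s[i][4]>=amin]
def tri(c1,u1,c2,u2):
    e1,d1=ray(c1,u1);e2,d2=ray(c2,u2)
    t=np.linalg.lstsq(np.c_[d1,-d2],e2-e1,rcond=None)[0]
    a=e1+d1*t[0];b=e2+d2*t[1];return (a+b)/2,np.linalg.norm(a-b)
def ends(m):
    ys,xs=np.nonzero(m);r=cv2.minAreaRect(np.c_[xs,ys].astype(np.float32));b=cv2.boxPoints(r)
    i=0 if np.linalg.norm(b[0]-b[1])<np.linalg.norm(b[1]-b[2]) else 1
    return sorted([(b[i]+b[i+1])/2,(b[(i+2)%4]+b[(i+3)%4])/2],key=lambda p:p[0])
def quad(m):
    k=cv2.findContours(m.astype(np.uint8),0,2)[0];k=max(k,key=cv2.contourArea)
    h=cv2.convexHull(k)
    for e in np.arange(1,12,.25):
        a=cv2.approxPolyDP(h,e,True)[:,0]
        if len(a)<=5:return a
E
python3 - <<'E'
from h import *
C={n:cam(n) for n in("scene","side")};I={"scene":cv2.imread("pics/a.png"),"side":cv2.imread("pics/b.png")}
for n in I:
    for k in('blue','orange','white'):
        for m,s,c in blobs(I[n],k,30):
            if 120<c[0]<340 and 140<c[1]<380: print(n,k,s,c.round(1),[e.round(1).tolist() for e in ends(m)] if k=='orange' else quad(m).tolist())
E
```

```text
scene blue [250 159  47  33  91] [269.  178.3] [[296, 182], [274, 191], [250, 161], [250, 159]]
scene blue [230 204  43  51 499] [247.7 233.6] [[237, 204], [239, 204], [272, 249], [260, 254], [230, 238]]
scene blue [169 217  12  10  96] [174.1 221.4] [[179, 218], [180, 223], [178, 225], [170, 225], [170, 218]]
scene blue [249 286  20  41 620] [258.7 305.7] [[266, 286], [268, 316], [252, 326], [249, 295]]
scene blue [174 333  14  32 305] [180.4 348.3] [[184, 333], [187, 354], [177, 364], [174, 342]]
scene orange [278 198  35  19 192] [294.9 207.4] [[278.1000061035156, 214.1999969482422], [312.0, 200.39999389648438]]
scene white [ 116  176  105   37 1642] [166.5 193.6] [[220, 188], [135, 212], [116, 196], [192, 176], [201, 176]]Traceback (most recent call last):
  File "<stdin>", line 6, in <module>
AttributeError: 'NoneType' object has no attribute 'tolist'
```

Run:
```python
from h import *
C={n:cam(n) for n in("scene","side")};I={"scene":cv2.imread("pics/a.png"),"side":cv2.imread("pics/b.png")}
O={}
for n in I:
    m,s,c=max((b for b in blobs(I[n],'orange',30) if 120<b[2][0]<340 and 140<b[2][1]<380),key=lambda b:b[1][4]); O[n]=ends(m)
    p=[onz(C[n],e,145) for e in O[n]]; print(n,'bar',s,np.round(p,0).tolist(),np.linalg.norm(p[0]-p[1]))
for i in(0,1):print(tri(C['scene'],O['scene'][i],C['side'],O['side'][i]))
for n in I:
    for m,s,c in blobs(I[n],'blue',60):
        if 120<c[0]<340 and 140<c[1]<380:
            q=quad(m); print(n,s,c.round(1)); 
            if q is not None: print(q.tolist(),[onz(C[n],x,90)[:2].round().tolist() for x in q],'z22',[onz(C[n],x,22)[:2].round().tolist() for x in q])
A=cv2.resize(I['scene'][140:345,150:350],None,fx=2.9,fy=2.9,interpolation=2);cv2.imwrite("pics/c.png",A)
```

```text
scene bar [278 198  35  19 192] [[573.0, 43.0, 145.0], [588.0, -74.0, 145.0]] 117.75251057397644
side bar [283 185  17  21  97] [[572.0, 35.0, 145.0], [591.0, -80.0, 145.0]] 116.59864954249028
(array([565.48994018,  46.02000828, 151.15388209]), np.float64(4.880782943196463))
(array([589.8583863 , -76.76300168, 145.2372113 ]), np.float64(3.337282664029059))
scene [250 159  47  33  91] [269.  178.3]
[[296, 182], [274, 191], [250, 161], [250, 159]] [[827.0, -202.0], [808.0, -105.0], [1089.0, -192.0], [1108.0, -204.0]] z22 [[964.0, -305.0], [943.0, -195.0], [1260.0, -294.0], [1281.0, -308.0]]
scene [230 204  43  51 499] [247.7 233.6]
[[237, 204], [239, 204], [272, 249], [260, 254], [230, 238]] [[792.0, 33.0], [789.0, 29.0], [522.0, 96.0], [520.0, 131.0], [628.0, 149.0]] z22 [[925.0, -39.0], [921.0, -44.0], [620.0, 31.0], [618.0, 71.0], [739.0, 91.0]]
scene [169 217  12  10  96] [174.1 221.4]
[[179, 218], [180, 223], [178, 225], [170, 225], [170, 218]] [[807.0, 204.0], [777.0, 214.0], [769.0, 223.0], [782.0, 240.0], [821.0, 223.0]] z22 [[941.0, 153.0], [908.0, 165.0], [899.0, 175.0], [914
[... 712 characters left out ...]
10  10  73] [195.9 227.8]
[[198, 223], [200, 230], [193, 232], [191, 226]] [[782.0, 196.0], [753.0, 218.0], [765.0, 236.0], [790.0, 218.0]] z22 [[851.0, 137.0], [819.0, 161.0], [832.0, 181.0], [859.0, 162.0]]
side [297 268   8  32 196] [300.5 283.3]
[[304, 268], [304, 288], [298, 299], [297, 278], [301, 269]] [[406.0, 187.0], [369.0, 248.0], [363.0, 287.0], [402.0, 228.0], [411.0, 195.0]] z22 [[442.0, 128.0], [401.0, 194.0], [394.0, 236.0], [437.0, 173.0], [447.0, 136.0]]
side [262 322   4  24  71] [263.6 333.6]
[[263, 322], [265, 332], [265, 345], [263, 345]] [[394.0, 390.0], [374.0, 410.0], [354.0, 438.0], [357.0, 440.0]] z22 [[428.0, 348.0], [406.0, 370.0], [384.0, 401.0], [388.0, 403.0]]
```

View pics/c.png

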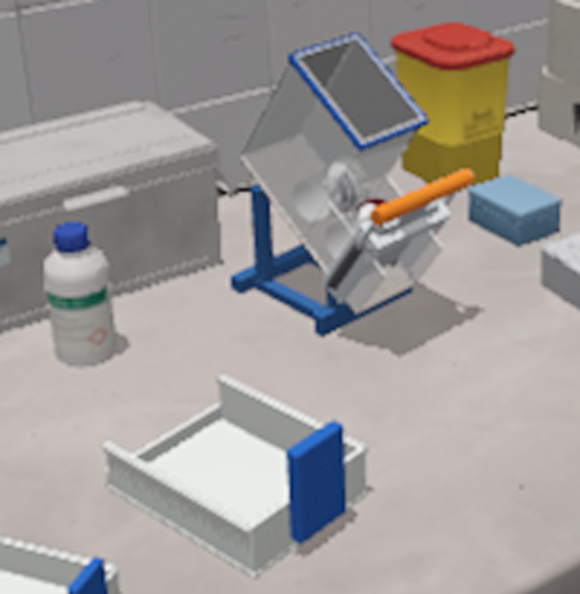

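The bar ends give hopper yaw ≈ 8° and origin ≈ (650,-8). The bar length comes out at 117 against 116 mm, and the foot bar corner agrees. The lug top is at ≈ (409,210). I'll move over the lug for a closer look.

```bash
python3 -m pendant '[[0.027,-0.0406,0,0,0,0,0.085],[0.027,-0.0406,0,0,0,0,0.085],[0.027,-0.0406,0,0,0,0,0.085],[0.027,-0.0406,0,0,0,0,0.085],[0.027,-0.0406,0,0,0,0,0.085],[0.027,-0.0406,0,0,0,0,0.085],[0.027,-0.0406,0,0,0,0,0.085],[0.027,-0.0406,0,0,0,0,0.085],[0.027,-0.0406,0,0,0,0,0.085],[0.027,-0.0406,0,0,0,0,0.085],[0.027,-0.0406,0,0,0,0,0.085],[0.027,-0.0406,0,0,0,0,0.085],[0.027,-0.0406,0,0,0,0,0.085],[0.027,-0.0406,0,0,0,0,0.085],[0.027,-0.0406,0,0,0,0,0.085],[0.027,-0.0406,0,0,0,0,0.085],[0.027,-0.0406,0,0,0,0,0.085]]'
python3 -m pendant '[[0,0,0,0,0,-0.133,0.085],[0,0,0,0,0,-0.133,0.085],[0,0,0,0,0,-0.133,0.085],[0,0,0,0,0,-0.133,0.085],[0,0,0,0,0,-0.133,0.085],[0,0,0,0,0,-0.133,0.085],[0,0,0,0,0,-0.133,0.085],[0,0,0,0,0,-0.133,0.085],[0,0,0,0,0,-0.133,0.085],[0,0,0,0,0,-0.133,0.085],[0,0,0,0,0,0,0.085]]'
python3 - <<'E'
from h import *
c=cam("wrist");im=robot.get_image("wrist");cv2.imwrite("pics/w1.png",im);import pickle;pickle.dump(c,open("w1.pkl","wb"))
for m,s,k in blobs(im,'blue',100):
    q=quad(m);print(s,k,None if q is None else (q.tolist(),[onz(c,x,90)[:2].round(1).tolist() for x in q]))
E
```

```text
time_s: 1.8
position: [409.7, 212.2, 404.4]
eef_rot: [180.0, -0.0, 22.2]
ft_force: [0.2, 0.2, 0.4]
gripper_width: 85.3
grasp_force: 0.0
time_s: 2.9
position: [409.9, 209.9, 404.2]
eef_rot: [-180.0, 0.0, 98.3]
ft_force: [-0.1, -0.2, 0.2]
gripper_width: 84.6
grasp_force: 0.0
[269 165  16  57 644] [276.74534161 193.66304348] ([[279, 165], [284, 219], [275, 221], [269, 177], [272, 166]], [[401.5, 243.5], [414.4, 189.8], [405.6, 186.3], [393.5, 230.5], [395.0, 241.6]])
[446 305  72  25 717] [487.20083682 317.29009763] ([[517, 311], [513, 329], [448, 322], [446, 316], [502, 305]], [[691.6, 119.4], [696.3, 95.4], [619.0, 93.7], [614.2, 101.2], [671.9, 124.5]])
[522 339  38  42 165] [545.78787879 363.23030303] ([[559, 380], [522, 339], [559, 373]], [[781.1, 31.6], [712.1, 83.5], [776.4, 42.0]])
```

View pics/w1.png

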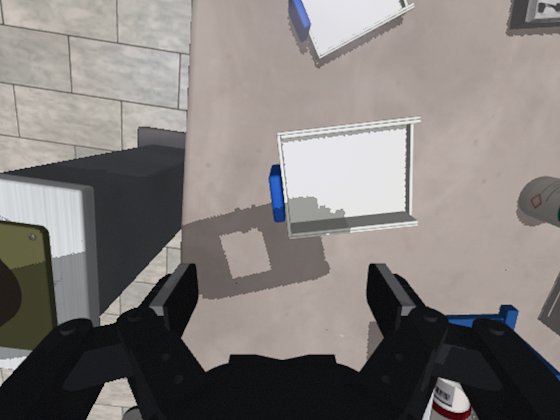

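Run:
```python
from h import *
import pickle
c=pickle.load(open("w1.pkl","rb"))
f=lambda u,z:onz(c,u,z)[:2]
for a,b,z in(((279,134),(420,119),45),((290,237),(417,225),45),((413,120),(413,215),18),((291,236),(279,134),45)):
    p,q=f(a,z),f(b,z);d=q-p;print(p.round(),q.round(),np.linalg.norm(d).round(),np.degrees(np.arctan2(d[1],d[0])).round(1))
```

```text
[397. 270.] [544. 307.] 151.0 14.2
[427. 153.] [575. 190.] 152.0 14.2
[548. 307.] [580. 195.] 117.0 -74.0
[428. 154.] [397. 270.] 120.0 105.1
```

```bash
python3 -m pendant '[[0.003,-0.004,0.035,0,0,-0.105,0.085],[0,0,0.036,0,0,0,0.085],[0,0,0.036,0,0,0,0.085],[0,0,0.036,0,0,0,0.085],[0,0,0.036,0,0,0,0.085],[0,0,0,0,0,0,0.085],[0,0,0,0,0,0,0],[0,0,0,0,0,0,0],[0,0,0,0,0,0,0],[0,0,0,0,0,0,0],[0,0,0,0,0,0,0],[0,0,0,0,0,0,0]]' 50
```

```text
time_s: 4.15
position: [406.0, 212.5, 226.9]
eef_rot: [179.9, -0.0, 104.3]
ft_force: [-2.7, -0.4, 6.1]
gripper_width: 11.2
grasp_force: 50.4
```

Run:
```python
from h import *
import pickle
c=pickle.load(open("w1.pkl","rb"));s=cam("scene");d=cam("side")
for p in((446,316),(447,319)):print(onz(c,p,22).round(),onz(c,p,0).round(), tri(c,p,s,(260,247)))
print(onz(s,(261,254.5),0),onz(d,(264,235.5),0))
im=cv2.imread("pics/w1.png")[290:350,420:540];h=cv2.cvtColor(im,cv2.COLOR_BGR2HSV)
m=cv2.inRange(h,(105,130,40),(125,255,255))
for r in range(10,55,3):
    x=np.nonzero(m[r])[0]; print(r+290,(x.min()+420,x.max()+420) if len(x) else None)
for n,f in(("scene","a"),("side","b")):
    k=cam(n)
    for z in(0,22):
        print(n,z,[proj(k,np.array([650,-8,0])+R.from_euler('z',8,degrees=True).apply([0,y,z])).round(1).tolist() for y in(-60,60)])
```

```text
[666.  57.  22.] [683.  42.   0.] (array([685.58380104,  33.94513491,  -3.84496802]), np.float64(10.912301526235469))
[669.  52.  22.] [686.  38.  -0.] (array([692.55696723,  27.74420887,  -8.43715649]), np.float64(7.476090385206329))
[645.33556063  50.59806885   0.        ] [ 6.42084884e+02  5.06016344e+01 -1.13686838e-13]
300 None
303 None
306 (np.int64(501), np.int64(512))
309 (np.int64(500), np.int64(515))
312 (np.int64(500), np.int64(517))
315 (np.int64(449), np.int64(516))
318 (np.int64(447), np.int64(516))
321 (np.int64(448), np.int64(515))
324 (np.int64(455), np.int64(514))
327 (np.int64(509), np.int64(513))
330 None
333 None
336 None
339 (np.int64(522), np.int64(522))
342 (np.int64(525), np.int64(525))
scene 0 [[293.6, 239.9], [261.5, 255.2]]
scene 22 [[293.6, 233.0], [261.2, 248.0]]
side 0 [[280.0, 215.6], [264.0, 235.7]]
side 22 [[279.9, 210.5], [263.6, 230.5]]
```

```bash
python3 -m pendant '[[-0.03,0.007,0,0,0,0.01,0],[-0.03,0.007,0,0,0,0.01,0],[-0.03,0.007,0,0,0,0.01,0],[-0.03,0.007,0,0,0,0.01,0],[0,0,0,0,0,0,0]]'
```

```text
time_s: 4.65
position: [462.6, 99.9, 226.9]
eef_rot: [179.8, 0.1, 101.8]
ft_force: [1.5, -3.4, 4.3]
gripper_width: 11.6
grasp_force: 50.0
```

The foot bar corner matches hopper origin (650,-8) at yaw 8° in both views, within 3 mm. I'll pull the tray back first, then go sideways in front of the mouth.

```bash
python3 -m pendant '[[0,-0.025,0,0,0,0,0],[0,-0.025,0,0,0,0,0],[-0.025,-0.005,0,0,0,0.013,0],[-0.026,-0.0055,0,0,0,0.013,0],[-0.026,-0.0055,0,0,0,0.013,0],[-0.026,-0.0055,0,0,0,0.013,0],[-0.025,-0.0055,0,0,0,0.013,0],[0,0,0,0,0,0,0]]'
python3 - <<'E'
from h import *
c=cam("scene");a=robot.get_image("scene");cv2.imwrite("pics/d.png",cv2.resize(a[140:345,150:430],None,fx=2.8,fy=2.8))
E
```

```text
time_s: 5.45
position: [409.3, -40.6, 226.8]
eef_rot: [179.9, 0.1, 98.2]
ft_force: [-0.4, -5.1, 4.8]
gripper_width: 11.5
grasp_force: 52.2
```

View pics/d.png

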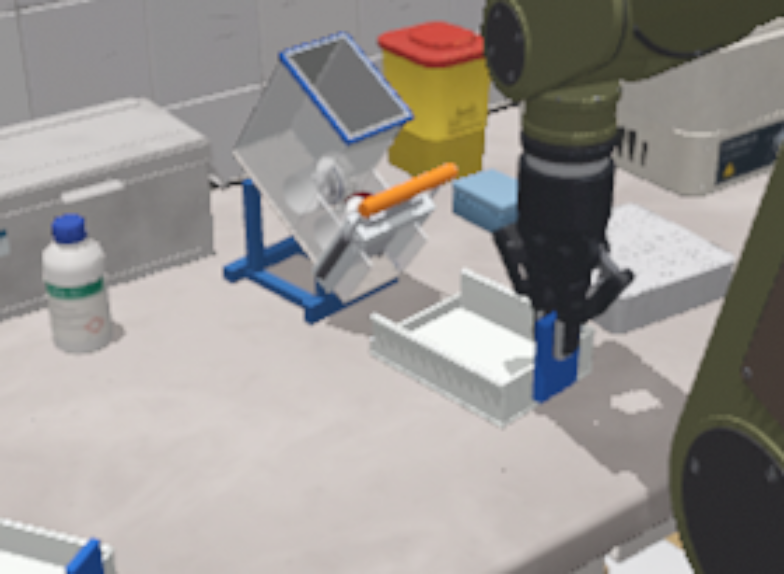

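Tray is in front of the mouth, with clear bench between it and the chute. Its near bottom edge runs from crop (375,353) to (505,418). I'll check its lateral offset.

Run:
```python
from h import *
c=cam("scene")
H=np.array([650,-8,0]);Rh=R.from_euler('z',8,degrees=True)
for p,z in(((375,353),0),((505,418),0),((372,316),45),((503,380),45)):
    print(Rh.inv().apply(onz(c,(p[0]/2.8+150,p[1]/2.8+140),z)-H).round(1))
print('lug',Rh.inv().apply(np.array([409.3,-40.6,0])-H))
```

```text
[-81.   54.4   0. ]
[-230.5   46.2    0. ]
[-86.7  62.9  45. ]
[-235.4   56.7   45. ]
lug [-242.89456724    1.21622636    0.        ]
```

```bash
python3 -m pendant '[[0,0.015,0,0,0,0,0],[0,0.015,0,0,0,0,0],[0,0.015,0,0,0,0,0],[0,0.012,0,0,0,0,0],[0,0.008,0,0,0,0,0],[0,0.004,0,0,0,0,0],[0,0,0,0,0,0,0],[0,0,0,0,0,0,0]]'
python3 - <<'E'
from h import *
a=robot.get_image("scene");cv2.imwrite("pics/e.png",cv2.resize(a[200:325,220:400],None,fx=4.4,fy=4.4))
E
```

```text
time_s: 6.3
position: [477.6, -27.8, 226.7]
eef_rot: [180.0, 0.0, 98.4]
ft_force: [-3.4, -0.8, 7.5]
gripper_width: 11.5
grasp_force: 52.7
```

View pics/e.png

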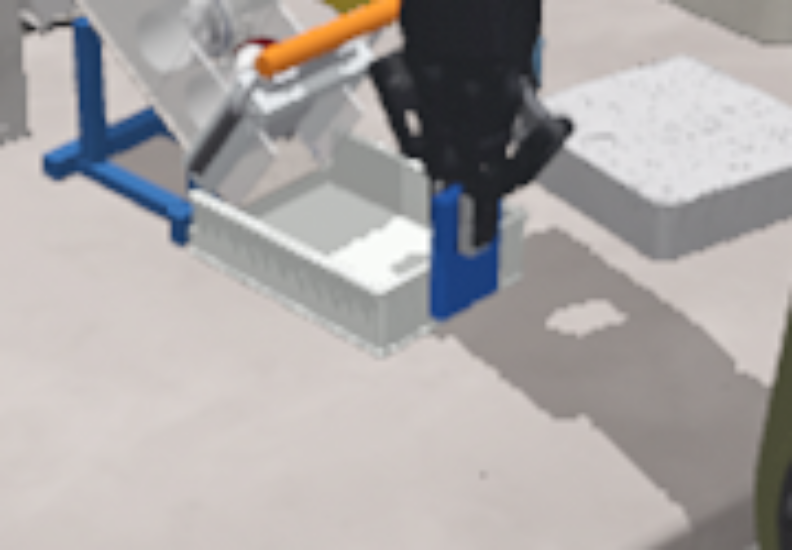

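The tray's front corner is just short of the foot bar, about 7 mm off, which agrees with the computed pose. I'll close the gap by 5 mm more, release and lift.

```bash
python3 -m pendant '[[0,0.003,0,0,0,0,0],[0,0.002,0,0,0,0,0],[0,0,0,0,0,0,0],[0,0,0,0,0,0,0],[0,0,0,0,0,0,0],[0,0,0,0,0,0,0.03],[0,0,0,0,0,0,0.03],[0,0,-0.01,0,0,0,0.03],[0,-0.005,-0.05,0,0,0,0.06],[0,-0.01,-0.05,0,0,0,0.085],[0,-0.01,-0.04,0,0,0,0.085],[0,0,0,0,0,0,0.085]]'
python3 - <<'E'
from h import *
c=cam("wrist");a=robot.get_image("wrist");cv2.imwrite("pics/f.png",a)
import pickle;pickle.dump(c,open("f.pkl","wb"))
for m,s,k in blobs(a,'orange',100):
    e=ends(m);print(s,[x.tolist() for x in e],[onz(c,x,145).round(1).tolist() for x in e])
E
```

```text
time_s: 7.55
position: [458.4, -31.9, 382.4]
eef_rot: [179.3, 0.2, 98.3]
ft_force: [0.4, 0.0, 1.8]
gripper_width: 84.8
grasp_force: 0.0
[ 422  151   43  148 3117] [[429.9515075683594, 297.66448974609375], [454.1315612792969, 150.03878784179688]] [[590.1, -77.1, 145.0], [571.4, 40.4, 145.0]]
```

View pics/f.png

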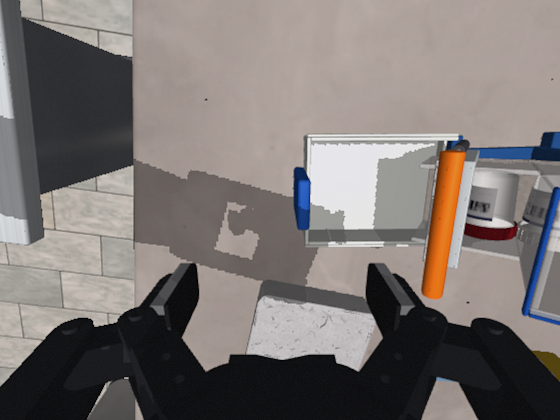

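Run:
```python
from h import *
import pickle
c=pickle.load(open("f.pkl","rb"))
H=np.array([649.9,-8,0]);Rh=R.from_euler('z',8.5,degrees=True)
for p in((304,135),(440,136),(305,246),(425,245)):print(Rh.inv().apply(onz(c,p,45)-H).round(1))
o=robot.get_obs();T=R.from_euler('xyz',o['eef_rot'],degrees=True)
# leaning goal: tool y up the slope, z into the chute
a=np.radians(35);hz=np.array([np.sin(a),0,-np.cos(a)]);hy=np.array([np.cos(a),0,np.sin(a)])
G=Rh*R.from_matrix(np.c_[np.cross(hy,hz),hy,hz])
bar=np.array([580.7,-18.4,145])
for off in(100,0):
    tcp=bar-G.apply([0,0,155+off]);print('tcp',tcp.round(1),'in goal axes',G.inv().apply(tcp-o['position']).round(1),'in current',T.inv().apply(tcp-o['position']).round(1))
print((T.inv()*G).as_rotvec().round(3),G.as_euler('xyz',degrees=True))
```

```text
[-166.6   64.6   45. ]
[-27.8  63.2  45. ]
[-162.9  -58.    45. ]
[-25.4 -57.9  45. ]
tcp [436.  -40.  353.9] in goal axes [ -4.9 -33.2   7.5] in current [ -4.9 -23.1  25. ]
tcp [492.8 -31.5 272. ] in goal axes [ -4.9 -33.2 107.5] in current [ -4.5  33.6 107.3]
[-0.603  0.004 -0.003] [145.    0.   98.5]
```

Tray measures at hopper x≈-85, y≈+3 and square. Bar middle is at (581,-18), which matches. Next I lean 35° above the bar with a narrowed opening.

```bash
python3 -m pendant '[[-0.005,-0.023,0.02,0,0,0,0.04],[0,0,0,-0.1206,0,0,0.04],[0,0,0,-0.1206,0,0,0.04],[0,0,0,-0.1206,0,0,0.04],[0,0,0,-0.1206,0,0,0.04],[0,0,0,-0.1206,0,0,0.04],[0,0,0,0,0,0,0.04],[0,0,0,0,0,0,0.04]]' 60
python3 - <<'E'
from h import *
c=cam("wrist");o=robot.get_obs();a=robot.get_image("wrist")
T=R.from_euler('xyz',o['eef_rot'],degrees=True)
for m,s,k in blobs(a,'orange',100):
    e=ends(m);p=np.array([onz(c,x,145) for x in e]);print(s,p.round(1).tolist(),np.linalg.norm(p[0]-p[1]))
    for q in(p.mean(0),np.array([580.7,-18.4,145])):print('to bar, tool axes, from grasp pt',(T.inv().apply(q-o['position'])-[0,0,155]).round(1))
E
```

```text
time_s: 8.4
position: [435.1, -40.0, 353.3]
eef_rot: [145.7, -0.1, 98.3]
ft_force: [0.4, 0.4, -1.0]
gripper_width: 39.9
grasp_force: 0.0
[ 278  144   20  140 2562] [[570.8, 39.7, 145.0], [588.7, -76.6, 145.0]] 117.69024908158899
to bar, tool axes, from grasp pt [ 0.2  3.4 99.4]
to bar, tool axes, from grasp pt [  0.1   4.2 100. ]
```

```bash
python3 -m pendant '[[0,0.003,0.03,0,0,0,0.04],[0,0,0.03,0,0,0,0.04],[0,0,0.025,0,0,0,0.04],[0,0,0.015,0,0,0,0.04],[0,0,0,0,0,0,0.04],[0,0,0,0,0,0,0.04]]' 60
python3 - <<'E'
from h import *
o=robot.get_obs();T=R.from_euler('xyz',o['eef_rot'],degrees=True)
print((T.inv().apply(np.array([580.2,-18.4,145])-o['position'])-[0,0,155]).round(1))
cv2.imwrite("pics/g.png",cv2.resize(robot.get_image("scene")[140:325,220:440],None,fx=3.2,fy=3.2))
E
```

```text
time_s: 9.05
position: [494.3, -31.5, 273.7]
eef_rot: [145.5, -0.0, 98.3]
ft_force: [-0.6, 0.6, -0.4]
gripper_width: 39.9
grasp_force: 0.0
[ 0.4 -1.1  0.3]
```

View pics/g.png

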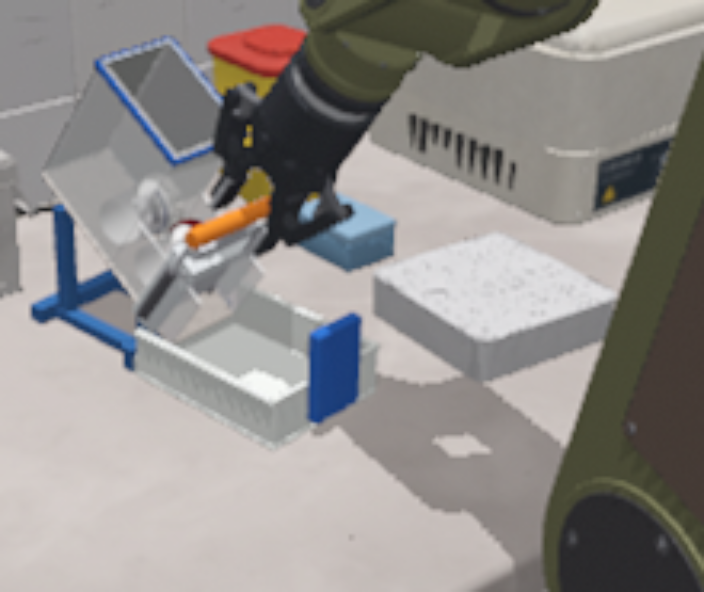

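The fingers straddle the bar and the tray sits against the foot bar. I'll close, then draw.

```bash
python3 -m pendant '[[0,0,0,0,0,0,0],[0,0,0,0,0,0,0],[0,0,0,0,0,0,0],[0,0,0,0,0,0,0],[0,0,0,0,0,0,0],[0,0,0,0,0,0,0]]' 80
python3 - <<'E'
from h import *
o=robot.get_obs();print(o['position'])
E
python3 -m pendant '[[0,0,-0.01,0,0,0,0],[0,0,-0.01,0,0,0,0],[0,0,-0.01,0,0,0,0],[0,0,-0.01,0,0,0,0],[0,0,-0.01,0,0,0,0],[0,0,-0.008,0,0,0,0],[0,0,-0.004,0,0,0,0],[0,0,0,0,0,0,0],[0,0,0,0,0,0,0]]'
```

```text
time_s: 9.7
position: [493.5, -31.8, 274.8]
eef_rot: [145.5, 0.1, 98.4]
ft_force: [-9.1, -2.0, 5.8]
gripper_width: 13.4
grasp_force: 77.9
[493.50841757 -31.81788577 274.82291876]
time_s: 10.6
position: [458.6, -37.3, 324.9]
eef_rot: [145.4, 0.2, 98.3]
ft_force: [5.7, -5.4, -6.6]
gripper_width: 13.5
grasp_force: 78.3
```

```bash
python3 -m pendant '[[0,0,-0.002,0,0,0,0],[0,0,-0.002,0,0,0,0],[0,0,-0.001,0,0,0,0],[0,0,0,0,0,0,0],[0,0,0,0,0,0,0],[0,0,0,0,0,0,0]]'
python3 - <<'E'
from h import *
print(np.linalg.norm(robot.get_obs()['position']-[493.5,-31.8,274.8]))
E
```

```text
time_s: 11.2
position: [456.1, -37.7, 328.1]
eef_rot: [145.4, 0.1, 98.2]
ft_force: [15.9, -5.2, -12.9]
gripper_width: 13.3
grasp_force: 79.1
65.35256477429415
```

The gate is at the stop: 65.4 mm of travel and the force has risen. I'll hold and look.

```bash
python3 -m pendant '[[0,0,0,0,0,0,0],[0,0,0,0,0,0,0],[0,0,0,0,0,0,0],[0,0,0,0,0,0,0],[0,0,0,0,0,0,0],[0,0,0,0,0,0,0],[0,0,0,0,0,0,0],[0,0,0,0,0,0,0],[0,0,0,0,0,0,0],[0,0,0,0,0,0,0],[0,0,0,0,0,0,0],[0,0,0,0,0,0,0]]'
python3 - <<'E'
from h import *
cv2.imwrite("pics/i.png",np.hstack([cv2.resize(robot.get_image(n)[y:y+150,200:360],(400,375)) for n,y in(("scene",180),("side",150))]))
E
```

```text
time_s: 12.4
position: [456.1, -37.7, 328.1]
eef_rot: [145.4, 0.1, 98.2]
ft_force: [14.8, -5.2, -13.5]
gripper_width: 13.3
grasp_force: 79.1
```

View pics/i.png

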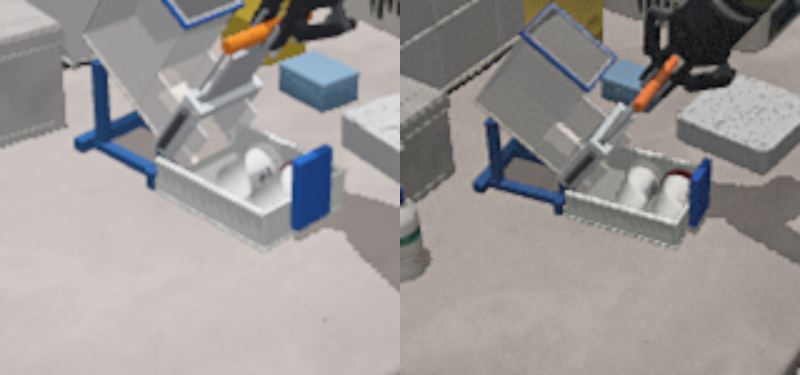

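Both cups lie in the tray and the chute is empty. Now I ease the gate home.

```bash
python3 -m pendant '[[0,0,0.004,0,0,0,0],[0,0,0.007,0,0,0,0],[0,0,0.008,0,0,0,0],[0,0,0.008,0,0,0,0],[0,0,0.008,0,0,0,0],[0,0,0.008,0,0,0,0],[0,0,0.008,0,0,0,0],[0,0,0.006,0,0,0,0],[0,0,0.004,0,0,0,0],[0,0,0.003,0,0,0,0],[0,0,0.002,0,0,0,0],[0,0,0.001,0,0,0,0],[0,0,0,0,0,0,0],[0,0,0,0,0,0,0]]'
```

```text
time_s: 13.9
position: [493.7, -31.8, 274.9]
eef_rot: [145.5, 0.0, 98.4]
ft_force: [-15.3, -6.7, 9.0]
gripper_width: 13.5
grasp_force: 83.1
```

The gate is home: same pose as before drawing, with the home stop pushing back. Release and back out.

```bash
python3 -m pendant '[[0,0,0,0,0,0,0.025],[0,0,0,0,0,0,0.04],[0,0,0,0,0,0,0.04],[0,0,0,0,0,0,0.04],[0,0,-0.02,0,0,0,0.04],[0,0,-0.04,0,0,0,0.04],[0,0,-0.05,0,0,0,0.04],[0,0,-0.04,0,0,0,0.04],[0,0,0,0,0,0,0.04],[0,0,0,0,0,0,0.04]]'
python3 - <<'E'
from h import *
c=cam("wrist");a=robot.get_image("wrist")
for m,s,k in blobs(a,'orange',100):
    p=np.array([onz(c,x,145) for x in ends(m)]);print(s,p.round(1).tolist(),p.mean(0).round(1),np.linalg.norm(p[0]-p[1]))
b=np.hstack([cv2.resize(a[60:360,150:550],(400,300)),cv2.resize(robot.get_image("side")[150:270,200:360],(400,300))]);cv2.imwrite("pics/j.png",b)
E
```

```text
time_s: 14.9
position: [409.7, -43.9, 398.9]
eef_rot: [145.3, 0.1, 98.3]
ft_force: [0.3, -0.3, -0.6]
gripper_width: 40.1
grasp_force: 0.0
[ 271  139   18  117 1746] [[570.6, 39.5, 145.0], [588.9, -76.1, 145.0]] [579.7 -18.3 145. ] 117.07757941198805
```

View pics/j.png

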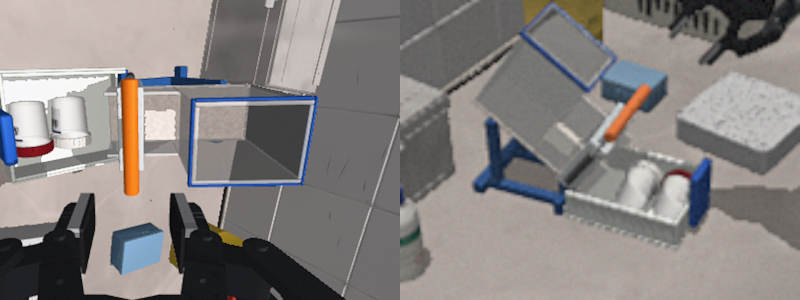

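The picture shows both cups at rest in the tray, the bar back at its home position to within 1 mm, and the gripper clear.

```bash
python3 -c "
from cell import robot
print(robot.job_done())"
```

```text
the job is handed in; nothing more can be done
None
```

I handed the job in at about 15 s with the tray under the mouth, both cups at rest in it, the gate eased home and the gripper clear; the judge's verdict was not shown.

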